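# Stock the display shelf with preserve jars by price ticket

## Robot

A 6-joint arm with a two-finger parallel gripper is mounted at the origin on the work surface. World frame = base frame: x ahead of the robot, y to its left, z up, the work surface at z = 0. Lengths are in m, angles in rad, forces in N, time in s.
With the tool pointing down it reaches from about 0.35 to 0.775 m from the base axis. Payload 5.5 kg.
Tool frame: the origin (TCP) lies where the fingers leave the gripper's body, on its centre line; the fingertips stand arm.tip_extent ahead of it and the grasp point (between the pads) lies 54 mm ahead of it (arm.tip_extent is the distance from the TCP to the fingertips, in m); z points along the fingers, y is the line along which they close (so a half turn about z gives the same grasp; the last joint's range is limited). The gripper opens to 85 mm and grips with 20 to 120 N. Pads are 22 mm wide; open, the fingers measure 114 mm over their backs; the gripper's body (76 mm by 85 mm) begins 54 mm behind the grasp point. The pads swing forward as they close: fully open they stand 13 mm farther back than shut.
Start: joints at [1.037, 0.313, 0.046, 1.304, 0, 1.431], TCP at [0.221, 0.531, 0.304] pointing down, gripper open.
Joint ranges: [-2.76, 2.76], [-0.86, 1.69], [-1.03, 1.26], [-2.2, 2.34], [-1.47, 1.5], [-3.14, 3.14]. Speed limits (rad/s): [2.57, 2.57, 3.14, 3.14, 3.14, 3.14].

## Interface

Orientations are given as [roll, pitch, yaw] about the fixed x, y, z axes, in that order (R = Rz(yaw) Ry(pitch) Rx(roll)).
In Python, from station import arm, camera, camera_params, spotter gives the robot as it stands.
- The arm moves only by the tool arm_command, never from a script. Its argument "plan" is a list of rows, each a list of 2 entries, a list of its own where there are three numbers: the shift along the world's x, y, z as a fraction of full scale, then the turn, a rotation vector about the world's x, y, z as a fraction of full scale. In form: [[[x, y, z], [wx, wy, wz]], ...]. A call has 1 to 12 rows; each row is the pose to reach, as a shift and turn from the pose commanded when the call began; what a row does not reach only later rows make up. Full scale, the value 1, is 0.1 m for a shift and 60 degrees for a turn. A row lasts 1/8 s, in which the tool goes at most 62.5 mm and 10.7 degrees, less where a joint would pass 70% of its speed; a pose out of reach is approached as far as the arm can. A call with a number of a shift or a turn outside -1 to 1 is refused whole. A call with a gripper value outside its range is refused whole. "hand" is the opening, from 0 (shut) to 1 (fully open), set as the call begins (left out, the last holds). The fingers move at their own pace and stop on an object; the grip force is fixed at half the most. Time passes only in rows, so rows that repeat a pose let the fingers close. It gives the time, the measured TCP pose, the force, the opening and the grip force at its end, in the units of the state.
- arm.sense(): the state, without advancing time (a new reading comes with each control period).
- camera(name): name is "scene" or "top" or "wrist"; returns the picture (420x560x3 uint8, blue, green, red); there is no depth.
- camera_params(name): a dict with "camera_matrix" (3x3 intrinsics, pixels), "distortion" ([k1, k2, p1, p2, k3] as OpenCV has them; the pictures are not rectified), "eye" and "rotation" of the camera in the world; the wrist camera has in their place "tool_from_camera" (4x4, takes a point from camera to tool coordinates, whose origin is the TCP and whose axes are the flange's). Camera axes: x right, y down, z forward; pixel columns grow to the right and rows downward; lengths in m; the calibration is good to about 2 mm. A picture is of the moment at which its call begins: read the wrist's pose just before it. camera_params takes no time and is no camera call.
- arm.finish_job(): hands the job in; it is judged then, once.
Trained networks look in the newest picture that a camera, given by its name, has taken for a name from the list of things; names that differ only in an ending like _2 or _b are one class to them, and where a whole thing is asked for, a point or a joint stands for the part that bears it (a point fixed in the world has none). Each returns a list of dicts, best first, with "conf" (0 to 1); they miss things now and then, are a little off and sometimes report something else, mostly with a low value. They report only what shows in the picture. A call takes as long as a camera call. They do not tell look-alikes from the thing itself.
- spotter.look_for(camera, thing): "xy" ([column, row] in pixels, amid what is visible of it).
- spotter.masks_of(camera, thing): "mask" (420x560 bool, what is visible of it) and "xy" ([column, row] in pixels, amid what is visible of it).
The state is a dict: "time_s": time; "q": joint angles; "qd": joint speeds; "effort": joint torques, N m; "tool_pos": TCP position; "orientation": TCP orientation; "force": force on the tool from outside, world axes, zero at the start; "torque": the same for the moment, N m; "finger_gap": finger opening in m; "gripper_force": force on a finger pad.
Only numpy, scipy, OpenCV 4.12 (cv2) and the standard library are available. Lean on these libraries where they do the work, as an engineer would, in place of code of your own. Each camera call takes 0.05 s, during which the arm holds its last target. There are 200 camera calls.

## Task

Stock the display shelf for opening: stand the red-, yellow-, green- and blue-lidded preserve jars upright in the middle of the trays on the wire shelf, each in the tray whose price ticket has the colour of its lid. The jars are glass, so set them down gently without dropping or tipping them over, and leave the white-lidded jar and the syrup bottle standing where they are.

Things in the scene. Friction and masses are not known exactly. Their poses are not given: they have to be found in the camera images.
- jar_red: small round strawberry preserve jar with a red lid, loose and standing upright: glass body 50 mm across up to 47 mm, flat lid 49 mm across above it, 61 mm high in all, about 0.2 kg; origin at the centre of its underside, z up along the jar
- jar_yellow: small round lemon preserve jar with a yellow lid, loose and standing upright: glass body 50 mm across up to 47 mm, flat lid 49 mm across above it, 61 mm high in all, about 0.2 kg; origin at the centre of its underside, z up along the jar
- jar_green: small round gooseberry preserve jar with a green lid, loose and standing upright: glass body 50 mm across up to 47 mm, flat lid 49 mm across above it, 61 mm high in all, about 0.2 kg; origin at the centre of its underside, z up along the jar
- jar_blue: small round blueberry preserve jar with a blue lid, loose and standing upright: glass body 50 mm across up to 47 mm, flat lid 49 mm across above it, 61 mm high in all, about 0.2 kg; origin at the centre of its underside, z up along the jar
- tray_red: white square tasting tray whose sloped price ticket is red, fixed on the wire shelf with its underside 22 mm above the counter: 88 x 88 mm outside, 80 x 80 mm inside, rim 4 mm thick and 10 mm high, floor 5 mm thick; origin at the centre of its underside, z up. The ticket (76 mm wide) slopes down from the +x rim to 77 mm from the centre, at most 12 mm high
- tray_yellow: white square tasting tray whose sloped price ticket is yellow, fixed on the wire shelf with its underside 22 mm above the counter: 88 x 88 mm outside, 80 x 80 mm inside, rim 4 mm thick and 10 mm high, floor 5 mm thick; origin at the centre of its underside, z up. The ticket (76 mm wide) slopes down from the +x rim to 77 mm from the centre, at most 12 mm high
- tray_green: white square tasting tray whose sloped price ticket is green, fixed on the wire shelf with its underside 22 mm above the counter: 88 x 88 mm outside, 80 x 80 mm inside, rim 4 mm thick and 10 mm high, floor 5 mm thick; origin at the centre of its underside, z up. The ticket (76 mm wide) slopes down from the +x rim to 77 mm from the centre, at most 12 mm high
- tray_blue: white square tasting tray whose sloped price ticket is blue, fixed on the wire shelf with its underside 22 mm above the counter: 88 x 88 mm outside, 80 x 80 mm inside, rim 4 mm thick and 10 mm high, floor 5 mm thick; origin at the centre of its underside, z up. The ticket (76 mm wide) slopes down from the +x rim to 77 mm from the centre, at most 12 mm high
- jar_white: jar of the same shape and size as the others but with a white lid and no ticket of its own: it stays where it is; loose; origin at the centre of its underside
- syrup: taller bottle of red syrup with a narrow neck and a red cap, 54 mm across, 126 mm high, about 0.3 kg: it stays where it is; loose; origin at the centre of its underside
Things that resemble listed ones, but are neither listed nor needed, are in the scene too. Of the things that look like the jar_yellow, the smaller one is meant. Several things have the shape of the jar_blue; the one meant has the colours described above.

How it is judged:
At the end, for the whole second after the job is handed in: Each coloured jar stands upright (within 0.08 rad) and still on the floor of the tray with the ticket of its lid's colour, its centre within 15 mm of the tray's centre, let go of by the fingers; the white-lidded jar and the syrup bottle stand upright within 20 mm of where they were (horizontal distance between jar_red and tray_red below 0.015 m and z of jar_red in the frame of tray_red between 0.002 and 0.009 m and angle between each of jar_red, jar_yellow, jar_green, jar_blue, jar_white, syrup's own z axis and vertical below 0.08 rad and linear speed of each of jar_red, jar_yellow, jar_green, jar_blue below 0.02 m/s and contact force between the fingers and jar_red below 0.05 N and horizontal distance between jar_yellow and tray_yellow below 0.015 m and z of jar_yellow in the frame of tray_yellow between 0.002 and 0.009 m and contact force between the fingers and jar_yellow below 0.05 N and horizontal distance between jar_green and tray_green below 0.015 m and z of jar_green in the frame of tray_green between 0.002 and 0.009 m and contact force between the fingers and jar_green below 0.05 N and horizontal distance between jar_blue and tray_blue below 0.015 m and z of jar_blue in the frame of tray_blue between 0.002 and 0.009 m and contact force between the fingers and jar_blue below 0.05 N and distance of each of jar_white, syrup from where it was at the start of the episode below 0.02 m); the robot touches nothing.
It fails at once if a coloured-lidded jar is dropped or knocked flying (moves faster than 0.6 m/s with no finger on it) ((linear speed of jar_red above 0.6 m/s and contact force between the fingers and jar_red below 0.05 N) or (linear speed of jar_yellow above 0.6 m/s and contact force between the fingers and jar_yellow below 0.05 N) or (linear speed of jar_green above 0.6 m/s and contact force between the fingers and jar_green below 0.05 N) or (linear speed of jar_blue above 0.6 m/s and contact force between the fingers and jar_blue below 0.05 N)).
It fails at once if a coloured-lidded jar is tipped over (angle between any of jar_red, jar_yellow, jar_green, jar_blue's own z axis and vertical above 0.7 rad).
It fails at once if the white-lidded jar is shifted more than 20 mm (distance of jar_white from where it was at the start of the episode above 0.02 m).
It fails at once if the syrup bottle is shifted more than 20 mm (distance of syrup from where it was at the start of the episode above 0.02 m).
It also fails if it takes over 104 s, if anything falls off the work surface, if the arm or the gripper's body presses on something with over 40 N, if the wrist force passes 120 N, or if a joint passes its speed limit or range.

## Working session

There is one attempt and no reset: what is moved stays moved. The work goes in short steps, Python scripts to look and compute and a tool call to move; the robot and the scene stay as the last step left them, time stands still between calls to the robot, and variables do not carry over. Pictures are saved under pics/ and viewed, at most 14 in all, crops included, and the job is handed in when it is done.

Besides the shell and the picture viewer there is one more tool, called after ">>>" by a JSON object that holds its "op" and its "data", one argument or row to a line. arm_command: Moves the arm, as the interface text tells. Shift numbers are shares of 0.1 m and turn numbers shares of 60 degrees, none past 1 either way. Its arguments: {"type":"object","properties":{"plan":{"type":"array","items":{"type":"array"}},"hand":{"type":"number"}},"required":["plan"]}

```bash
mkdir -p pics; python3 - <<'E'
from station import arm,camera,camera_params
import cv2,numpy as np
for n in("scene","top"):
    cv2.imwrite(f"pics/{n}0.png",camera(n)); p=camera_params(n); print(n,p)
s=arm.sense(); print(s['tool_pos'],s['orientation'],s['finger_gap'],arm.tip_extent)
E
```

```text
scene {'camera_matrix': array([[390.64869211,   0.        , 280.27483164],
       [  0.        , 390.64869211, 203.33270191],
       [  0.        ,   0.        ,   1.        ]]), 'distortion': array([-0.07914267,  0.        ,  0.        ,  0.        ,  0.        ]), 'eye': array([1.09147926, 0.07889784, 0.63499404]), 'rotation': array([-2.31321079, -0.00610967,  1.78591455])}
top {'camera_matrix': array([[431.77301278,   0.        , 278.94743532],
       [  0.        , 431.77301278, 216.69792198],
       [  0.        ,   0.        ,   1.        ]]), 'distortion': array([-0.10321248,  0.        ,  0.        ,  0.        ,  0.        ]), 'eye': array([ 0.37560029, -0.04887145,  0.9858454 ]), 'rotation': array([-3.03490509e+00, -2.82136703e-03, -1.59211277e+00])}
[0.22046307 0.53069507 0.30310551] [-3.13998673e+00 -2.13839687e-04  2.74775825e+00] 0.08503915071700725 0.0726
```

View pics/scene0.png

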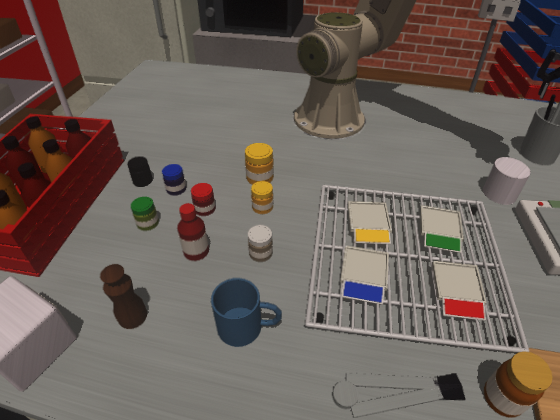

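View pics/top0.png

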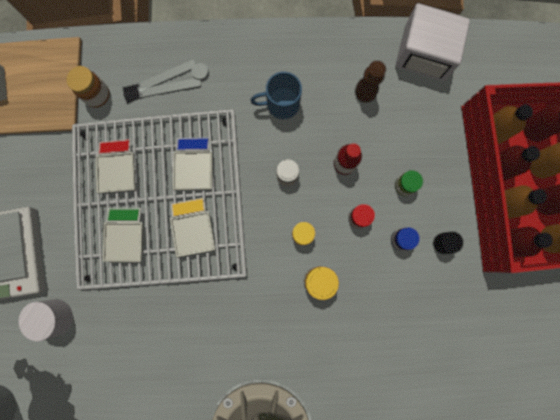

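The scene view shows the jars left of the rack. In the top view the lids are at red (363,216), yellow small (304,234), green (411,181), blue (407,239) and white (288,171), with the syrup at (349,155). The trays are on the left, tickets facing +x.

```bash
cat > h.py <<'E'
import cv2,numpy as np
from scipy.spatial.transform import Rotation as R
from station import arm,camera,camera_params,spotter
def ray2z(n,uv,z):
    p=camera_params(n); uv=np.array(uv,float).reshape(-1,1,2)
    d=cv2.undistortPoints(uv,p['camera_matrix'],p['distortion'])[:,0]
    d=np.c_[d,np.ones(len(d))]@R.from_euler('xyz',p['rotation']).as_matrix().T
    return p['eye']+d*((z-p['eye'][2])/d[:,2])[:,None]
def blobs(img,lo,hi,amin=60):
    h=cv2.cvtColor(img,cv2.COLOR_BGR2HSV); m=cv2.inRange(h,np.array(lo),np.array(hi))
    c,_=cv2.findContours(m,cv2.RETR_EXTERNAL,cv2.CHAIN_APPROX_NONE)
    return sorted([k for k in c if cv2.contourArea(k)>amin],key=cv2.contourArea,reverse=True)
COL={'red':((0,150,60),(8,255,255)),'yellow':((18,130,80),(32,255,255)),'green':((45,100,40),(80,255,255)),'blue':((105,130,50),(130,255,255))}
E
python3 - <<'E'
from h import *
for n in('top','scene'):
    img=camera(n)
    for c,(lo,hi) in COL.items():
        for k in blobs(img,lo,hi)[:7]:
            (u,v),wh,_=cv2.minAreaRect(k)
            a=ray2z(n,k[:,0],0.061); w=np.ptp(a,0)[:2]*1e3; mid=(a.max(0)+a.min(0))/2
            print(n,c,np.round([u,v]),'z61',mid[:2].round(3),w.round(),'z27',ray2z(n,[[u,v]],.027)[0,:2].round(3))
    if n=='top':
        for k in blobs(img,(0,0,150),(180,60,255),400):
            (u,v),wh,an=cv2.minAreaRect(k)
            for z in(.032,.061):
                a=ray2z(n,k[:,0],z)[:,:2]; r=cv2.minAreaRect(a.astype(np.float32)*1000); print('white',np.round([u,v]),z,np.round(r[0]),np.round(r[1]),round(r[2],1))
    else: print()
for t in('jar_red','jar_white','syrup','tray_red','tray_yellow','tray_green','tray_blue'):
    for d in spotter.masks_of('top',t)[:2]:
        c=max(cv2.findContours(d['mask'].astype(np.uint8),0,1)[0],key=len)
        a=ray2z('top',c[:,0],.027)[:,:2]; r=cv2.minAreaRect(a.astype(np.float32)*1000)
        print(t,d['conf'],np.round(d['xy']),np.round(r[0]),np.round(r[1]),round(r[2],1))
E
```

```text
top red [510. 178.] z61 [ 0.561 -0.602] [440. 251.] z27 [ 0.559 -0.596]
top red [362. 216.] z61 [ 0.473 -0.234] [46. 49.] z27 [ 0.477 -0.24 ]
top red [349. 153.] z61 [ 0.612 -0.211] [40. 49.] z27 [ 0.621 -0.216]
top red [114. 146.] z61 [0.641 0.311] [22. 64.] z27 [0.65  0.324]
top red [549. 142.] z61 [ 0.636 -0.679] [41. 63.] z27 [ 0.646 -0.704]
top yellow [322. 283.] z61 [ 0.331 -0.141] [68. 71.] z27 [ 0.329 -0.144]
top yellow [79. 79.] z61 [0.806 0.401] [63. 65.] z27 [0.821 0.418]
top yellow [304. 233.] z61 [ 0.438 -0.106] [47. 46.] z27 [ 0.441 -0.108]
top yellow [188. 207.] z61 [0.499 0.144] [32. 63.] z27 [0.504 0.151]
top green [411. 181.] z61 [ 0.546 -0.346] [47. 50.] z27 [ 0.553 -0.356]
top green [123. 214.] z61 [0.487 0.287] [21. 63.] z27 [0.491 0.299]
top blue [407. 238.] z61 [ 0.421 -0.33 ] [46. 49.] z27 [ 0.424 -0.34 ]
top blue [192. 144.] z61 [0.641 0.134] [21. 60.] z27 [0.651 0.141]
white [438.  33.] 0.032 [ 918. -449.] [135. 123.] 73.0
white [438.  33.] 0.061 [ 902. -437.] [131. 119.] 73.0
white [189. 233.] 0.032 [445. 147.] [89. 97.] 10.2
white [189. 233.] 0.061 [443. 1
[... 1572 characters left out ...]
[0.671 0.139] [31. 65.] z27 [0.646 0.143]
scene blue [172. 172.] z61 [ 0.426 -0.329] [60. 52.] z27 [ 0.387 -0.354]
scene blue [516.  37.] z61 [-0.825  0.745] [172.  60.] z27 [-0.945  0.785]
scene blue [525.  19.] z61 [-1.167  0.87 ] [201.  64.] z27 [-1.279  0.916]

jar_red 0.74 [362. 218.] [ 477. -239.] [51. 58.] 43.0
jar_white 0.96 [287. 172.] [578. -75.] [52. 62.] 88.8
jar_white 0.6 [192. 167.] [604. 140.] [ 91. 121.] 88.8
syrup 0.97 [345. 160.] [ 610. -213.] [56. 78.] 44.0
tray_red 0.86 [114. 164.] [604. 322.] [122.  95.] 3.2
tray_red 0.42 [192. 225.] [460. 143.] [123.  93.] 8.8
tray_yellow 0.66 [193. 226.] [460. 143.] [122.  91.] 9.7
tray_blue 0.72 [193. 166.] [606. 141.] [123.  93.] 0.6
```

>>> {"op": "arm_command", "data": {
  "plan": [
    [[0.2,-0.3,0],[0,0,-0.05]],
    [[0.4,-0.6,0],[0,0,-0.1]],
    [[0.55,-0.9,0],[0,0,-0.16]]
  ],
  "hand": 1
}}

```text
time_s: 0.92
tool_pos: [0.2763, 0.4402, 0.3039]
orientation: [3.141, 0.0, 2.578]
force: [-0.1, -0.5, 0.3]
finger_gap: 0.0853
gripper_force: 0.0
```

>>> {"op": "arm_command", "data": {
  "plan": [
    [[0.2,-0.3,0],[0,0,-0.05]],
    [[0.4,-0.6,0],[0,0,-0.1]],
    [[0.55,-0.9,0],[0,0,-0.16]]
  ]
}}

```text
time_s: 1.3
tool_pos: [0.3314, 0.3501, 0.3041]
orientation: [3.141, 0.0, 2.411]
force: [0.1, 0.2, 0.1]
finger_gap: 0.0853
gripper_force: 0.0
```

>>> {"op": "arm_command", "data": {
  "plan": [
    [[0.2,-0.3,0],[0,0,-0.05]],
    [[0.4,-0.6,0],[0,0,-0.1]],
    [[0.55,-0.9,0],[0,0,-0.16]]
  ]
}}

```text
time_s: 1.68
tool_pos: [0.3864, 0.26, 0.3041]
orientation: [3.141, 0.0, 2.243]
force: [0.0, -1.0, 0.3]
finger_gap: 0.0854
gripper_force: 0.0
```

>>> {"op": "arm_command", "data": {
  "plan": [
    [[0.2,-0.3,0],[0,0,-0.05]],
    [[0.4,-0.6,0],[0,0,-0.1]],
    [[0.55,-0.9,0],[0,0,-0.16]]
  ]
}}

```text
time_s: 2.05
tool_pos: [0.4414, 0.1699, 0.3041]
orientation: [3.141, 0.0, 2.075]
force: [0.8, 0.8, -0.2]
finger_gap: 0.0859
gripper_force: 0.0
```

>>> {"op": "arm_command", "data": {
  "plan": [
    [[0,-0.3,-0.1],[0,0,-0.05]],
    [[0,-0.6,-0.2],[0,0,-0.1]],
    [[0,-0.9,-0.3],[0,0,-0.16]]
  ]
}}

```text
time_s: 2.42
tool_pos: [0.4407, 0.08, 0.2738]
orientation: [3.141, 0.0, 1.908]
force: [0.8, 0.2, -0.1]
finger_gap: 0.0854
gripper_force: 0.0
```

>>> {"op": "arm_command", "data": {
  "plan": [
    [[0,-0.3,-0.1],[0,0,-0.05]],
    [[0,-0.6,-0.2],[0,0,-0.1]],
    [[0,-0.9,-0.25],[0,0,-0.16]]
  ]
}}

```text
time_s: 2.8
tool_pos: [0.4404, -0.0099, 0.2486]
orientation: [-3.141, -0.0, 1.741]
force: [0.2, 0.1, 0.2]
finger_gap: 0.0855
gripper_force: 0.0
```

>>> {"op": "arm_command", "data": {
  "plan": [
    [[0,-0.3,0],[0,0,-0.05]],
    [[0,-0.6,0],[0,0,-0.1]],
    [[0,-0.97,0],[0,0,-0.165]],
    [[0,-0.97,0],[0,0,-0.165]]
  ]
}}

```text
time_s: 3.3
tool_pos: [0.4409, -0.1079, 0.2491]
orientation: [3.141, 0.001, 1.566]
force: [-0.8, -0.5, 0.3]
finger_gap: 0.0854
gripper_force: 0.0
```

```bash
python3 - <<'E'
from h import *
s=arm.sense(); img=camera('wrist'); cv2.imwrite('pics/w1.png',img); p=camera_params('wrist'); print(p)
T=p['tool_from_camera']; Rt=R.from_euler('xyz',s['orientation']).as_matrix()
for k in blobs(img,*COL['yellow'])[:3]:
    d=cv2.undistortPoints(k.astype(float),p['camera_matrix'],p['distortion'])[:,0]
    d=np.c_[d,np.ones(len(d))]@(Rt@T[:3,:3]).T; e=Rt@T[:3,3]+s['tool_pos']
    a=e+d*((.061-e[2])/d[:,2])[:,None]; print(((a.max(0)+a.min(0))/2).round(4),np.ptp(a,0).round(3),np.mean(k[:,0],0))
E
```

```text
{'camera_matrix': array([[326.34252755,   0.        , 291.84954628],
       [  0.        , 326.34252755, 207.97876629],
       [  0.        ,   0.        ,   1.        ]]), 'distortion': array([-0.05973966,  0.        ,  0.        ,  0.        ,  0.        ]), 'tool_from_camera': array([[ 1.45903591e-03, -9.61407716e-01, -2.75123746e-01,
         7.02849817e-02],
       [ 9.99998828e-01,  1.27522462e-03,  8.46976709e-04,
        -3.17402288e-04],
       [-4.63445368e-04, -2.75124659e-01,  9.61408450e-01,
        -6.98451164e-02],
       [ 0.00000000e+00,  0.00000000e+00,  0.00000000e+00,
         1.00000000e+00]])}
[ 0.326  -0.1432  0.061 ] [0.081 0.079 0.   ] [161.48550725 240.24637681]
[ 0.4394 -0.1008  0.061 ] [0.048 0.053 0.   ] [290.05084746 194.44067797]
```

View pics/w1.png

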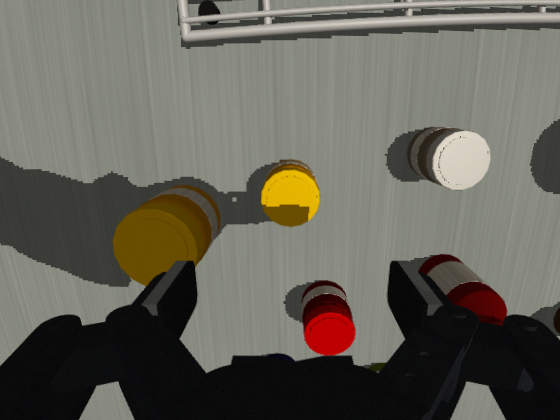

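The wrist view shows the yellow lid at (290,195), with the red jar at (328,330) and the white at (460,158). The y estimate needs about +4 mm.

>>> {"op": "arm_command", "data": {
  "plan": [
    [[-0.01,0.04,-0.3],[0,0,0]],
    [[-0.01,0.04,-0.65],[0,0,0]],
    [[-0.01,0.04,-0.95],[0,0,0]]
  ]
}}

```text
time_s: 3.72
tool_pos: [0.4393, -0.1007, 0.153]
orientation: [-3.142, -0.0, 1.572]
force: [-0.2, -0.3, 0.6]
finger_gap: 0.0854
gripper_force: 0.0
```

>>> {"op": "arm_command", "data": {
  "plan": [
    [[0,0,-0.2],[0,0,0]],
    [[0,0,-0.45],[0,0,0]],
    [[0,0,-0.64],[0,0,0]],
    [[0,0,-0.64],[0,0,0]]
  ]
}}

```text
time_s: 4.22
tool_pos: [0.4385, -0.1005, 0.0889]
orientation: [-3.139, -0.002, 1.571]
force: [0.3, -0.2, -0.7]
finger_gap: 0.0855
gripper_force: 0.0
```

>>> {"op": "arm_command", "data": {
  "plan": [
    [[0,0,0],[0,0,0]],
    [[0,0,0],[0,0,0]],
    [[0,0,0],[0,0,0]],
    [[0,0,0],[0,0,0]],
    [[0,0,0],[0,0,0]],
    [[0,0,0],[0,0,0]]
  ],
  "hand": 0
}}

```text
time_s: 4.97
tool_pos: [0.4405, -0.1022, 0.0913]
orientation: [3.139, 0.001, 1.57]
force: [-0.6, 0.7, 4.6]
finger_gap: 0.0486
gripper_force: 61.6
```

>>> {"op": "arm_command", "data": {
  "plan": [
    [[0,0,0.1],[0,0,0]],
    [[0,0,0.3],[0,0,0]],
    [[0,0,0.6],[0,0,0]],
    [[0,0,0.9],[0,0,0]]
  ]
}}

```text
time_s: 5.48
tool_pos: [0.4394, -0.1019, 0.1814]
orientation: [3.141, 0.0, 1.57]
force: [0.4, 0.6, -2.6]
finger_gap: 0.0487
gripper_force: 62.2
```

>>> {"op": "arm_command", "data": {
  "plan": [
    [[0,0.2,0.2],[0,0,0]],
    [[0,0.4,0.4],[0,0,0]],
    [[0.05,0.65,0.5],[0,0,0]]
  ]
}}

```text
time_s: 5.85
tool_pos: [0.4448, -0.0367, 0.2319]
orientation: [3.139, 0.001, 1.569]
force: [0.3, -0.9, -2.8]
finger_gap: 0.0481
gripper_force: 62.2
```

>>> {"op": "arm_command", "data": {
  "plan": [
    [[0,0.3,0],[0,0,0]],
    [[0,0.6,0],[0,0,0]],
    [[0,0.9,0],[0,0,0]]
  ]
}}

```text
time_s: 6.22
tool_pos: [0.4445, 0.0539, 0.2307]
orientation: [3.141, 0.0, 1.569]
force: [0.3, 0.1, -2.4]
finger_gap: 0.0484
gripper_force: 62.2
```

>>> {"op": "arm_command", "data": {
  "plan": [
    [[0,0.3,0],[0,0,0]],
    [[0,0.6,0],[0,0,0]],
    [[0,0.87,0],[0,0,0]],
    [[0,0.87,0],[0,0,0]]
  ]
}}

```text
time_s: 6.72
tool_pos: [0.4444, 0.1413, 0.2305]
orientation: [3.141, -0.0, 1.573]
force: [1.2, -0.2, -1.5]
finger_gap: 0.048
gripper_force: 62.2
```

>>> {"op": "arm_command", "data": {
  "plan": [
    [[0,0,-0.25],[0,0,0]],
    [[0,0,-0.5],[0,0,0]],
    [[0,0,-0.75],[0,0,0]],
    [[0,0,-0.9],[0,0,0]],
    [[0,0,-0.97],[0,0,0]],
    [[0,0,-0.97],[0,0,0]]
  ]
}}

```text
time_s: 7.48
tool_pos: [0.4446, 0.1396, 0.133]
orientation: [-3.141, 0.0, 1.569]
force: [0.4, 0.3, -1.1]
finger_gap: 0.0483
gripper_force: 62.2
```

```bash
python3 - <<'E'
from h import *
i=camera('scene')[150:330,270:530]; cv2.imwrite('pics/s1.png',cv2.resize(i,None,fx=3,fy=3))
E
```

```text
(no output)
```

View pics/s1.png

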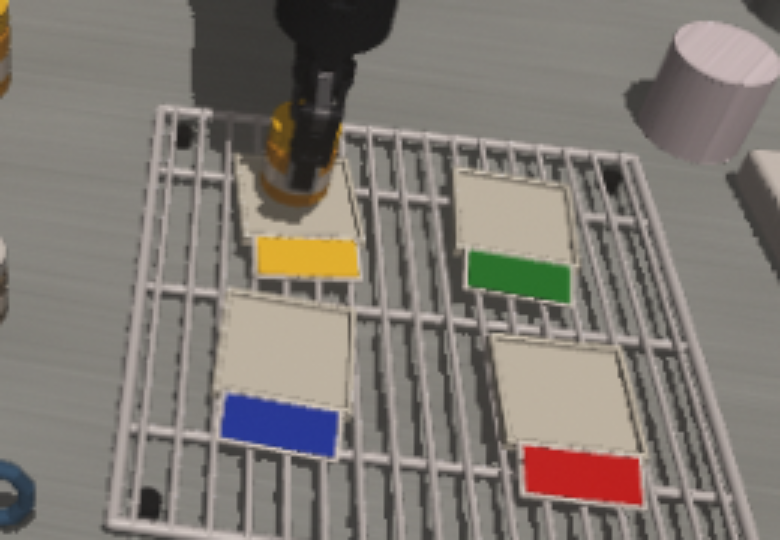

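The yellow jar hangs upright over the yellow-ticket tray, its base at crop (298,190), a few mm toward −y of the fingers. I'll shift +4 mm in y and lower.

>>> {"op": "arm_command", "data": {
  "plan": [
    [[0,0.04,-0.03],[0,0,0]],
    [[0,0.04,-0.06],[0,0,0]],
    [[0,0.04,-0.09],[0,0,0]],
    [[0,0.04,-0.11],[0,0,0]],
    [[0,0.04,-0.13],[0,0,0]],
    [[0,0.04,-0.14],[0,0,0]],
    [[0,0.04,-0.15],[0,0,0]],
    [[0,0.04,-0.15],[0,0,0]]
  ]
}}

```text
time_s: 8.52
tool_pos: [0.4446, 0.144, 0.1183]
orientation: [3.141, 0.0, 1.57]
force: [-1.5, 0.2, 3.4]
finger_gap: 0.0489
gripper_force: 62.7
```

>>> {"op": "arm_command", "data": {
  "plan": [
    [[0,0,0],[0,0,0]],
    [[0,0,0],[0,0,0]],
    [[0,0,0],[0,0,0]],
    [[0,0,0],[0,0,0]]
  ],
  "hand": 0.8
}}

```text
time_s: 9.02
tool_pos: [0.4447, 0.144, 0.1179]
orientation: [3.141, 0.0, 1.57]
force: [0.2, 0.0, 0.4]
finger_gap: 0.0685
gripper_force: 0.0
```

>>> {"op": "arm_command", "data": {
  "plan": [
    [[0,0,0.2],[0,0,0]],
    [[0,0,0.5],[0,0,0]],
    [[0,0,0.9],[0,0,0]]
  ]
}}

```text
time_s: 9.4
tool_pos: [0.444, 0.1439, 0.2081]
orientation: [-3.14, 0.0, 1.57]
force: [0.0, -0.1, 0.4]
finger_gap: 0.0687
gripper_force: 0.0
```

>>> {"op": "arm_command", "data": {
  "plan": [
    [[0.1,-0.3,0.1],[0,0,0]],
    [[0.1,-0.6,0.3],[0,0,0]],
    [[0.1,-0.9,0.4],[0,0,0]]
  ]
}}

```text
time_s: 9.78
tool_pos: [0.4551, 0.0532, 0.249]
orientation: [3.14, 0.0, 1.57]
force: [0.4, -0.3, -0.5]
finger_gap: 0.0682
gripper_force: 0.0
```

>>> {"op": "arm_command", "data": {
  "plan": [
    [[0.1,-0.3,0],[0,0,0]],
    [[0.1,-0.6,0],[0,0,0]],
    [[0.1,-0.95,0],[0,0,0]]
  ]
}}

```text
time_s: 10.15
tool_pos: [0.4647, -0.0419, 0.2479]
orientation: [3.141, 0.0, 1.57]
force: [0.9, 0.0, 0.5]
finger_gap: 0.0688
gripper_force: 0.0
```

>>> {"op": "arm_command", "data": {
  "plan": [
    [[0.1,-0.3,0],[0,0,0]],
    [[0.1,-0.6,0],[0,0,0]],
    [[0.1,-0.95,0],[0,0,0]]
  ]
}}

```text
time_s: 10.52
tool_pos: [0.4746, -0.1368, 0.2478]
orientation: [3.142, -0.0, 1.57]
force: [-0.3, 0.5, -0.2]
finger_gap: 0.0682
gripper_force: 0.0
```

>>> {"op": "arm_command", "data": {
  "plan": [
    [[0,-0.3,0],[0,0,0]],
    [[0,-0.6,0],[0,0,0]],
    [[0,-0.98,0],[0,0,0]],
    [[0,-0.98,0],[0,0,0]]
  ],
  "hand": 1
}}

```text
time_s: 11.02
tool_pos: [0.4747, -0.2363, 0.2477]
orientation: [3.141, 0.001, 1.566]
force: [0.3, 0.1, 0.1]
finger_gap: 0.0855
gripper_force: 0.0
```

```bash
cat >> h.py <<'E'
def lidpos(n,c,z=.061,amin=60):
    "lids (x,y) fitted as a 49 mm lid model: silhouette of cylinder z-14mm..z projected and matched by centroid"
    img=camera(n); out=[]
    p=camera_params(n); K,D=p['camera_matrix'],p['distortion']
    if 'eye' in p: Rc=R.from_euler('xyz',p['rotation']).as_matrix(); e=p['eye']
    else:
        s=arm.sense(); Rt=R.from_euler('xyz',s['orientation']).as_matrix(); T=p['tool_from_camera']
        Rc=Rt@T[:3,:3]; e=Rt@T[:3,3]+s['tool_pos']
    rv,tv=cv2.Rodrigues(Rc.T)[0],-Rc.T@e
    t=np.linspace(0,6.283,60)
    def model(x,y):
        P=np.vstack([np.c_[x+.0245*np.cos(t),y+.0245*np.sin(t),np.full(60,h)] for h in(z,z-.014)])
        q=cv2.projectPoints(P,rv,tv,K,D)[0].astype(np.float32); m=cv2.moments(cv2.convexHull(q)); return np.array([m['m10'],m['m01']])/m['m00'],m['m00']
    from scipy.optimize import fsolve
    for k in blobs(img,*COL[c],amin):
        m=cv2.moments(cv2.convexHull(k)); g=np.array([m['m10'],m['m01']])/m['m00']
        d=cv2.undistortPoints(g.reshape(1,1,2),K,D)[0,0]; d=Rc@np.r_[d,1]; a=e+d*(z-e[2])/d[2]
        s=fsolve(lambda w:model(*w)[0]-g,a[:2],epsfcn=1e-6); r=m['m00']/model(*s)[1]
        if .7<r<1.4: out.append((s.round(4),g.round(),round(r,2)))
    return out
E
python3 - <<'E'
from h import *
for c in COL:
  for n in('top','wrist','scene'): print(c,n,lidpos(n,c,.088 if c=='yellow' else .061))
cv2.imwrite('pics/t2.png',camera('top'))
print(arm.sense()['tool_pos'])
E
```

```text
red top [(array([ 0.4743, -0.2353]), array([362., 215.]), 0.86), (array([ 0.6112, -0.2121]), array([349., 154.]), 0.83)]
red wrist [(array([ 0.4757, -0.2331]), array([294., 201.]), 0.96)]
red scene [(array([0.6647, 0.3165]), array([464., 308.]), 0.83), (array([ 0.4793, -0.2329]), array([202., 194.]), 1.11), (array([-0.3657,  0.4141]), array([454.,  71.]), 1.22), (array([-0.4575,  0.476 ]), array([467.,  64.]), 1.09), (array([-0.5645,  0.3643]), array([435.,  50.]), 1.11)]
yellow top [(array([0.7959, 0.3916]), array([79., 79.]), 1.23), (array([ 0.3398, -0.1298]), array([317., 279.]), 1.12), (array([0.4429, 0.1392]), array([188., 233.]), 0.9)]
yellow wrist []
yellow scene [(array([0.7815, 0.3944]), array([530., 372.]), 1.32), (array([0.5504, 0.1464]), array([372., 235.]), 0.75), (array([0.4411, 0.1423]), array([372., 198.]), 0.91)]
green top []
green wrist [(array([ 0.5484, -0.3465]), array([370., 318.]), 0.89)]
green scene [(array([0.512 , 0.2917]), array([443., 242.]), 0.81), (array([ 0.5466, -0.3478]), array([142., 206.]), 0.87)]
blue top []
blue wrist [(array([ 0.4233, -0.3309]), array([236., 304.]), 0.93)]
blue scene [(array([0.6657, 0.1397]), array([363., 291.]), 0.83), (array([ 0.4198, -0.3331]), array([172., 172.]), 0.84)]
[ 0.47471937 -0.23373829  0.24801515]
```

View pics/t2.png

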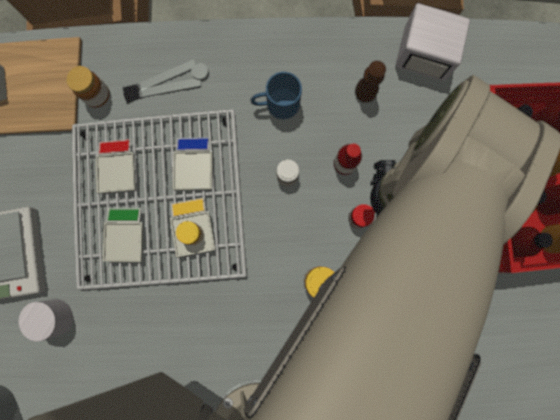

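The yellow jar stands mid-tray at (188,233), close to (0.442, 0.141). The arm is directly over the red jar, so I'll pick it now.

>>> {"op": "arm_command", "data": {
  "plan": [
    [[0.01,0,-0.3],[0,0,0]],
    [[0.01,0,-0.65],[0,0,0]],
    [[0.01,0,-0.95],[0,0,0]]
  ]
}}

```text
time_s: 12.05
tool_pos: [0.4755, -0.2339, 0.1519]
orientation: [3.142, -0.0, 1.57]
force: [0.5, 0.7, 0.5]
finger_gap: 0.0855
gripper_force: 0.0
```

>>> {"op": "arm_command", "data": {
  "plan": [
    [[0,0,-0.2],[0,0,0]],
    [[0,0,-0.45],[0,0,0]],
    [[0,0,-0.63],[0,0,0]],
    [[0,0,-0.63],[0,0,0]]
  ]
}}

```text
time_s: 12.55
tool_pos: [0.4747, -0.2333, 0.0886]
orientation: [-3.139, -0.002, 1.57]
force: [-0.5, 0.1, -0.3]
finger_gap: 0.0852
gripper_force: 0.0
```

>>> {"op": "arm_command", "data": {
  "plan": [
    [[0,0,0],[0,0,0]],
    [[0,0,0],[0,0,0]],
    [[0,0,0],[0,0,0]],
    [[0,0,0],[0,0,0]],
    [[0,0,0],[0,0,0]],
    [[0,0,0],[0,0,0]]
  ],
  "hand": 0
}}

```text
time_s: 13.3
tool_pos: [0.4764, -0.2346, 0.0913]
orientation: [3.139, 0.002, 1.57]
force: [-0.4, -0.0, 6.0]
finger_gap: 0.0486
gripper_force: 62.4
```

>>> {"op": "arm_command", "data": {
  "plan": [
    [[0,0,0.1],[0,0,0]],
    [[0,0,0.3],[0,0,0]],
    [[0,0,0.6],[0,0,0]],
    [[0,0,0.95],[0,0,0]]
  ]
}}

```text
time_s: 13.8
tool_pos: [0.475, -0.2335, 0.1856]
orientation: [-3.14, -0.001, 1.57]
force: [0.0, -0.2, -1.6]
finger_gap: 0.0483
gripper_force: 62.2
```

>>> {"op": "arm_command", "data": {
  "plan": [
    [[0,0.1,0.3],[0,0,0]],
    [[0,0.3,0.6],[0,0,0]],
    [[0,0.5,0.6],[0,0,0]]
  ]
}}

```text
time_s: 14.18
tool_pos: [0.4767, -0.184, 0.2475]
orientation: [3.137, 0.002, 1.569]
force: [-0.0, -0.1, -2.6]
finger_gap: 0.0485
gripper_force: 62.2
```

>>> {"op": "arm_command", "data": {
  "plan": [
    [[0.07,0.3,0],[0,0,0]],
    [[0.13,0.6,0],[0,0,0]],
    [[0.2,0.95,0],[0,0,0]]
  ]
}}

```text
time_s: 14.55
tool_pos: [0.4949, -0.0875, 0.2436]
orientation: [-3.14, -0.001, 1.569]
force: [0.3, 0.0, -1.2]
finger_gap: 0.0481
gripper_force: 62.2
```

>>> {"op": "arm_command", "data": {
  "plan": [
    [[0.07,0.3,0],[0,0,0]],
    [[0.13,0.6,0],[0,0,0]],
    [[0.2,0.95,0],[0,0,0]]
  ]
}}

```text
time_s: 14.92
tool_pos: [0.5148, 0.0075, 0.2435]
orientation: [-3.139, -0.0, 1.57]
force: [1.0, -0.5, -1.0]
finger_gap: 0.0484
gripper_force: 62.2
```

>>> {"op": "arm_command", "data": {
  "plan": [
    [[0.07,0.3,0],[0,0,0]],
    [[0.13,0.6,0],[0,0,0]],
    [[0.2,0.95,0],[0,0,0]]
  ]
}}

```text
time_s: 15.3
tool_pos: [0.5347, 0.1023, 0.2434]
orientation: [-3.139, 0.0, 1.57]
force: [0.3, 0.1, -1.5]
finger_gap: 0.0484
gripper_force: 62.2
```

>>> {"op": "arm_command", "data": {
  "plan": [
    [[0.07,0.3,0],[0,0,0]],
    [[0.13,0.6,0],[0,0,0]],
    [[0.2,0.95,0],[0,0,0]]
  ]
}}

```text
time_s: 15.68
tool_pos: [0.5547, 0.1971, 0.2433]
orientation: [-3.139, 0.001, 1.57]
force: [0.9, 0.1, -2.1]
finger_gap: 0.0482
gripper_force: 62.2
```

>>> {"op": "arm_command", "data": {
  "plan": [
    [[0.07,0.3,0],[0,0,0]],
    [[0.13,0.6,0],[0,0,0]],
    [[0.2,0.95,0],[0,0,0]]
  ]
}}

```text
time_s: 16.05
tool_pos: [0.5747, 0.292, 0.2432]
orientation: [-3.139, 0.001, 1.57]
force: [0.9, 0.9, -1.6]
finger_gap: 0.0485
gripper_force: 62.2
```

>>> {"op": "arm_command", "data": {
  "plan": [
    [[0.06,0.15,0],[0,0,0]],
    [[0.12,0.28,0],[0,0,0]],
    [[0.12,0.28,-0.3],[0,0,0]],
    [[0.12,0.28,-0.6],[0,0,0]],
    [[0.12,0.28,-0.9],[0,0,0]],
    [[0.12,0.28,-0.98],[0,0,0]],
    [[0.12,0.28,-0.98],[0,0,0]]
  ]
}}

```text
time_s: 16.92
tool_pos: [0.5873, 0.3188, 0.1464]
orientation: [-3.14, 0.001, 1.569]
force: [-0.9, -0.9, -1.7]
finger_gap: 0.0488
gripper_force: 62.3
```

>>> {"op": "arm_command", "data": {
  "plan": [
    [[0,0,-0.06],[0,0,0]],
    [[0,0,-0.12],[0,0,0]],
    [[0,0,-0.17],[0,0,0]],
    [[0,0,-0.21],[0,0,0]],
    [[0,0,-0.24],[0,0,0]],
    [[0,0,-0.26],[0,0,0]],
    [[0,0,-0.275],[0,0,0]],
    [[0,0,-0.285],[0,0,0]],
    [[0,0,-0.285],[0,0,0]]
  ]
}}

```text
time_s: 18.05
tool_pos: [0.5877, 0.3191, 0.1185]
orientation: [3.141, -0.0, 1.57]
force: [0.0, -0.2, -1.8]
finger_gap: 0.0486
gripper_force: 62.6
```

>>> {"op": "arm_command", "data": {
  "plan": [
    [[0,0,-0.005],[0,0,0]],
    [[0,0,-0.01],[0,0,0]],
    [[0,0,-0.012],[0,0,0]],
    [[0,0,-0.012],[0,0,0]]
  ]
}}

```text
time_s: 18.55
tool_pos: [0.5877, 0.3191, 0.1183]
orientation: [3.141, -0.0, 1.57]
force: [-1.1, -1.4, 4.4]
finger_gap: 0.0485
gripper_force: 62.8
```

Contact. Release, retreat and go to the blue jar.

>>> {"op": "arm_command", "data": {
  "plan": [
    [[0,0,0],[0,0,0]],
    [[0,0,0],[0,0,0]],
    [[0,0,0],[0,0,0]],
    [[0,0,0],[0,0,0]]
  ],
  "hand": 0.8
}}

```text
time_s: 19.05
tool_pos: [0.5877, 0.319, 0.117]
orientation: [-3.142, 0.0, 1.57]
force: [-0.2, 0.1, 0.1]
finger_gap: 0.0681
gripper_force: 0.0
```

>>> {"op": "arm_command", "data": {
  "plan": [
    [[0,0,0.2],[0,0,0]],
    [[0,0,0.5],[0,0,0]],
    [[0,0,0.9],[0,0,0]]
  ]
}}

```text
time_s: 19.42
tool_pos: [0.5871, 0.3187, 0.2069]
orientation: [-3.139, 0.001, 1.57]
force: [0.6, 0.3, -0.1]
finger_gap: 0.0685
gripper_force: 0.0
```

>>> {"op": "arm_command", "data": {
  "plan": [
    [[-0.08,-0.3,0.1],[0,0,0]],
    [[-0.16,-0.6,0.3],[0,0,0]],
    [[-0.24,-0.93,0.4],[0,0,0]]
  ]
}}

```text
time_s: 19.8
tool_pos: [0.5638, 0.2255, 0.2484]
orientation: [3.14, -0.0, 1.57]
force: [0.6, -0.5, 0.2]
finger_gap: 0.0687
gripper_force: 0.0
```

>>> {"op": "arm_command", "data": {
  "plan": [
    [[-0.08,-0.3,0],[0,0,0]],
    [[-0.16,-0.6,0],[0,0,0]],
    [[-0.24,-0.93,0],[0,0,0]]
  ]
}}

```text
time_s: 20.18
tool_pos: [0.5393, 0.1322, 0.2473]
orientation: [3.141, -0.0, 1.57]
force: [0.7, -0.7, 0.3]
finger_gap: 0.0684
gripper_force: 0.0
```

>>> {"op": "arm_command", "data": {
  "plan": [
    [[-0.08,-0.3,0],[0,0,0]],
    [[-0.16,-0.6,0],[0,0,0]],
    [[-0.24,-0.93,0],[0,0,0]]
  ]
}}

```text
time_s: 20.55
tool_pos: [0.5154, 0.0391, 0.2473]
orientation: [3.141, 0.0, 1.57]
force: [-0.2, 0.5, -0.4]
finger_gap: 0.0685
gripper_force: 0.0
```

>>> {"op": "arm_command", "data": {
  "plan": [
    [[-0.08,-0.3,0],[0,0,0]],
    [[-0.16,-0.6,0],[0,0,0]],
    [[-0.24,-0.93,0],[0,0,0]]
  ]
}}

```text
time_s: 20.92
tool_pos: [0.4913, -0.0539, 0.2474]
orientation: [3.141, 0.0, 1.57]
force: [-0.1, 0.1, -0.0]
finger_gap: 0.0686
gripper_force: 0.0
```

>>> {"op": "arm_command", "data": {
  "plan": [
    [[-0.08,-0.3,0],[0,0,0]],
    [[-0.16,-0.6,0],[0,0,0]],
    [[-0.24,-0.93,0],[0,0,0]]
  ]
}}

```text
time_s: 21.3
tool_pos: [0.4673, -0.1469, 0.2474]
orientation: [3.141, 0.0, 1.57]
force: [0.6, -0.9, -0.0]
finger_gap: 0.0682
gripper_force: 0.0
```

>>> {"op": "arm_command", "data": {
  "plan": [
    [[-0.08,-0.3,0],[0,0,0]],
    [[-0.16,-0.6,0],[0,0,0]],
    [[-0.24,-0.93,0],[0,0,0]]
  ]
}}

```text
time_s: 21.68
tool_pos: [0.4433, -0.2399, 0.2473]
orientation: [3.141, 0.0, 1.57]
force: [0.1, -0.2, -0.0]
finger_gap: 0.0683
gripper_force: 0.0
```

>>> {"op": "arm_command", "data": {
  "plan": [
    [[-0.08,-0.3,0],[0,0,0]],
    [[-0.16,-0.6,0],[0,0,0]],
    [[-0.21,-0.93,0],[0,0,0]],
    [[-0.21,-0.93,0],[0,0,0]],
    [[-0.21,-0.93,0],[0,0,0]]
  ],
  "hand": 1
}}

```text
time_s: 22.3
tool_pos: [0.4225, -0.3316, 0.2471]
orientation: [-3.141, -0.001, 1.569]
force: [0.6, -0.7, -0.1]
finger_gap: 0.0855
gripper_force: 0.0
```

```bash
python3 - <<'E'
from h import *
print(arm.sense()['tool_pos'])
print(lidpos('wrist','blue'),lidpos('scene','red',.088),lidpos('top','red',.088))
cv2.imwrite('pics/w2.png',camera('wrist'))
E
```

```text
[ 0.42246594 -0.33158785  0.2470799 ]
[(array([ 0.4231, -0.3303]), array([293., 202.]), 0.94)] [(array([0.591 , 0.3175]), array([465., 266.]), 1.12), (array([0.6845, 0.3054]), array([464., 308.]), 0.76), (array([ 0.1918, -0.8744]), array([42., 98.]), 1.4), (array([-0.2979,  0.3985]), array([454.,  71.]), 1.1), (array([-0.5956,  0.5114]), array([473.,  45.]), 1.26), (array([-0.3858,  0.4576]), array([467.,  64.]), 0.98), (array([-0.2999,  0.3085]), array([428.,  68.]), 0.84)] [(array([0.5867, 0.3163]), array([107., 168.]), 0.83), (array([ 0.6042, -0.207 ]), array([349., 154.]), 0.79)]
```

View pics/w2.png

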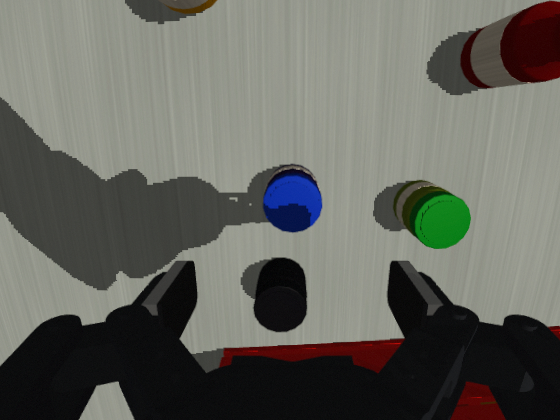

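Red sits at about (0.588,0.317) in its tray. The blue lid is at (293,202), straight under the tool, and the black decoy at (280,295) is clear of the fingers.

>>> {"op": "arm_command", "data": {
  "plan": [
    [[0.01,0.01,-0.3],[0,0,0]],
    [[0.01,0.01,-0.65],[0,0,0]],
    [[0.01,0.01,-0.95],[0,0,0]]
  ]
}}

```text
time_s: 22.88
tool_pos: [0.4238, -0.3301, 0.1514]
orientation: [3.141, 0.0, 1.571]
force: [-0.4, -0.0, -0.7]
finger_gap: 0.0858
gripper_force: 0.0
```

>>> {"op": "arm_command", "data": {
  "plan": [
    [[0,0,-0.2],[0,0,0]],
    [[0,0,-0.45],[0,0,0]],
    [[0,0,-0.62],[0,0,0]],
    [[0,0,-0.62],[0,0,0]]
  ]
}}

```text
time_s: 23.38
tool_pos: [0.4231, -0.3296, 0.0891]
orientation: [-3.14, -0.002, 1.571]
force: [-0.2, -0.7, -0.8]
finger_gap: 0.0852
gripper_force: 0.0
```

>>> {"op": "arm_command", "data": {
  "plan": [
    [[0,0,0],[0,0,0]],
    [[0,0,0],[0,0,0]],
    [[0,0,0],[0,0,0]],
    [[0,0,0],[0,0,0]],
    [[0,0,0],[0,0,0]],
    [[0,0,0],[0,0,0]]
  ],
  "hand": 0
}}

```text
time_s: 24.12
tool_pos: [0.4242, -0.3315, 0.0916]
orientation: [3.14, 0.002, 1.57]
force: [-1.5, 0.5, 5.1]
finger_gap: 0.048
gripper_force: 62.4
```

>>> {"op": "arm_command", "data": {
  "plan": [
    [[0,0,0.1],[0,0,0]],
    [[0,0,0.3],[0,0,0]],
    [[0,0,0.6],[0,0,0]],
    [[0,0,0.95],[0,0,0]]
  ]
}}

```text
time_s: 24.62
tool_pos: [0.4232, -0.3305, 0.1859]
orientation: [-3.141, -0.001, 1.57]
force: [1.6, -0.5, -1.5]
finger_gap: 0.0484
gripper_force: 62.3
```

>>> {"op": "arm_command", "data": {
  "plan": [
    [[0,0.1,0.3],[0,0,0]],
    [[0,0.3,0.6],[0,0,0]],
    [[0,0.5,0.6],[0,0,0]]
  ]
}}

```text
time_s: 25.0
tool_pos: [0.4245, -0.2813, 0.2477]
orientation: [3.138, 0.003, 1.569]
force: [0.2, -0.3, -3.2]
finger_gap: 0.0482
gripper_force: 62.3
```

>>> {"op": "arm_command", "data": {
  "plan": [
    [[0.12,0.3,0],[0,0,0]],
    [[0.25,0.6,0],[0,0,0]],
    [[0.4,0.95,0],[0,0,0]]
  ]
}}

```text
time_s: 25.38
tool_pos: [0.4631, -0.1844, 0.2438]
orientation: [-3.14, -0.001, 1.569]
force: [0.4, -0.2, -2.2]
finger_gap: 0.0484
gripper_force: 62.4
```

>>> {"op": "arm_command", "data": {
  "plan": [
    [[0.12,0.3,0],[0,0,0]],
    [[0.25,0.6,0],[0,0,0]],
    [[0.4,0.95,0],[0,0,0]]
  ]
}}

```text
time_s: 25.75
tool_pos: [0.503, -0.0894, 0.2437]
orientation: [-3.139, -0.001, 1.569]
force: [0.8, 0.4, -1.6]
finger_gap: 0.0485
gripper_force: 62.4
```

>>> {"op": "arm_command", "data": {
  "plan": [
    [[0.12,0.3,0],[0,0,0]],
    [[0.25,0.6,0],[0,0,0]],
    [[0.4,0.95,0],[0,0,0]]
  ]
}}

```text
time_s: 26.12
tool_pos: [0.5429, 0.0055, 0.2436]
orientation: [-3.139, -0.0, 1.57]
force: [0.7, 0.1, -2.7]
finger_gap: 0.0485
gripper_force: 62.4
```

>>> {"op": "arm_command", "data": {
  "plan": [
    [[0.12,0.3,0],[0,0,0]],
    [[0.25,0.6,0],[0,0,0]],
    [[0.4,0.95,0],[0,0,0]],
    [[0.4,0.95,0],[0,0,0]]
  ]
}}

```text
time_s: 26.62
tool_pos: [0.5832, 0.1016, 0.2433]
orientation: [-3.139, -0.0, 1.573]
force: [-1.0, -0.4, -2.5]
finger_gap: 0.0484
gripper_force: 62.6
```

>>> {"op": "arm_command", "data": {
  "plan": [
    [[0.04,0.2,0],[0,0,0]],
    [[0.07,0.41,0],[0,0,0]],
    [[0.07,0.41,-0.3],[0,0,0]],
    [[0.07,0.41,-0.6],[0,0,0]],
    [[0.07,0.41,-0.9],[0,0,0]],
    [[0.07,0.41,-0.98],[0,0,0]],
    [[0.07,0.41,-0.98],[0,0,0]]
  ]
}}

```text
time_s: 27.5
tool_pos: [0.5905, 0.1403, 0.1472]
orientation: [-3.141, 0.0, 1.57]
force: [-0.0, 0.0, -1.8]
finger_gap: 0.0486
gripper_force: 62.6
```

>>> {"op": "arm_command", "data": {
  "plan": [
    [[0,0,-0.06],[0,0,0]],
    [[0,0,-0.12],[0,0,0]],
    [[0,0,-0.17],[0,0,0]],
    [[0,0,-0.21],[0,0,0]],
    [[0,0,-0.23],[0,0,0]],
    [[0,0,-0.25],[0,0,0]],
    [[0,0,-0.265],[0,0,0]],
    [[0,0,-0.275],[0,0,0]],
    [[0,0,-0.275],[0,0,0]]
  ]
}}

```text
time_s: 28.62
tool_pos: [0.5906, 0.14, 0.1197]
orientation: [3.142, 0.0, 1.57]
force: [-0.5, 0.3, -3.0]
finger_gap: 0.0483
gripper_force: 62.6
```

>>> {"op": "arm_command", "data": {
  "plan": [
    [[0,0,-0.005],[0,0,0]],
    [[0,0,-0.01],[0,0,0]],
    [[0,0,-0.015],[0,0,0]],
    [[0,0,-0.018],[0,0,0]],
    [[0,0,-0.018],[0,0,0]]
  ]
}}

```text
time_s: 29.25
tool_pos: [0.5907, 0.1401, 0.1187]
orientation: [3.141, -0.0, 1.57]
force: [-3.0, -0.2, 5.8]
finger_gap: 0.0485
gripper_force: 63.1
```

>>> {"op": "arm_command", "data": {
  "plan": [
    [[0,0,0],[0,0,0]],
    [[0,0,0],[0,0,0]],
    [[0,0,0],[0,0,0]],
    [[0,0,0],[0,0,0]]
  ],
  "hand": 0.8
}}

```text
time_s: 29.75
tool_pos: [0.5907, 0.14, 0.1178]
orientation: [3.142, 0.0, 1.57]
force: [0.6, -0.4, -1.0]
finger_gap: 0.0683
gripper_force: 0.0
```

>>> {"op": "arm_command", "data": {
  "plan": [
    [[0,0,0.2],[0,0,0]],
    [[0,0,0.5],[0,0,0]],
    [[0,0,0.9],[0,0,0]]
  ]
}}

```text
time_s: 30.12
tool_pos: [0.59, 0.1399, 0.2077]
orientation: [-3.139, 0.0, 1.57]
force: [1.0, -0.3, -0.2]
finger_gap: 0.0682
gripper_force: 0.0
```

>>> {"op": "arm_command", "data": {
  "plan": [
    [[-0.03,-0.3,0.1],[0,0,0]],
    [[-0.06,-0.6,0.3],[0,0,0]],
    [[-0.1,-0.97,0.45],[0,0,0]]
  ]
}}

```text
time_s: 30.5
tool_pos: [0.5807, 0.0425, 0.2538]
orientation: [3.141, -0.0, 1.571]
force: [-0.3, -0.5, -0.4]
finger_gap: 0.0682
gripper_force: 0.0
```

>>> {"op": "arm_command", "data": {
  "plan": [
    [[-0.03,-0.3,0],[0,0,0]],
    [[-0.06,-0.6,0],[0,0,0]],
    [[-0.1,-0.97,0],[0,0,0]]
  ]
}}

```text
time_s: 30.88
tool_pos: [0.5705, -0.0548, 0.253]
orientation: [3.141, -0.0, 1.57]
force: [0.4, 0.2, -0.0]
finger_gap: 0.0684
gripper_force: 0.0
```

>>> {"op": "arm_command", "data": {
  "plan": [
    [[-0.03,-0.3,0],[0,0,0]],
    [[-0.06,-0.6,0],[0,0,0]],
    [[-0.1,-0.97,0],[0,0,0]]
  ]
}}

```text
time_s: 31.25
tool_pos: [0.5605, -0.1517, 0.2529]
orientation: [3.141, -0.0, 1.57]
force: [0.4, -0.3, 1.1]
finger_gap: 0.0687
gripper_force: 0.0
```

>>> {"op": "arm_command", "data": {
  "plan": [
    [[-0.03,-0.3,0],[0,0,0]],
    [[-0.06,-0.6,0],[0,0,0]],
    [[-0.1,-0.97,0],[0,0,0]]
  ]
}}

```text
time_s: 31.62
tool_pos: [0.5505, -0.2487, 0.2529]
orientation: [3.141, -0.0, 1.57]
force: [0.8, 0.2, 0.8]
finger_gap: 0.0687
gripper_force: 0.0
```

>>> {"op": "arm_command", "data": {
  "plan": [
    [[-0.03,-0.3,0],[0,0,0]],
    [[-0.03,-0.6,0],[0,0,0]],
    [[-0.03,-0.97,0],[0,0,0]],
    [[-0.03,-0.97,0],[0,0,0]],
    [[-0.03,-0.97,0],[0,0,0]]
  ],
  "hand": 1
}}

```text
time_s: 32.25
tool_pos: [0.5474, -0.3447, 0.2526]
orientation: [-3.141, -0.001, 1.569]
force: [-1.0, -0.3, 0.4]
finger_gap: 0.0855
gripper_force: 0.0
```

```bash
python3 - <<'E'
from h import *
print(arm.sense()['tool_pos'])
print(lidpos('wrist','green'),lidpos('scene','blue',.088),lidpos('top','blue',.088))
cv2.imwrite('pics/w3.png',camera('wrist'))
E
```

```text
[ 0.54742825 -0.3447257   0.2525901 ]
[(array([ 0.5491, -0.3456]), array([294., 202.]), 0.93)] [(array([0.6854, 0.1369]), array([363., 291.]), 0.76), (array([0.5879, 0.1412]), array([368., 249.]), 0.84)] [(array([0.5888, 0.138 ]), array([189., 165.]), 0.8)]
```

View pics/w3.png

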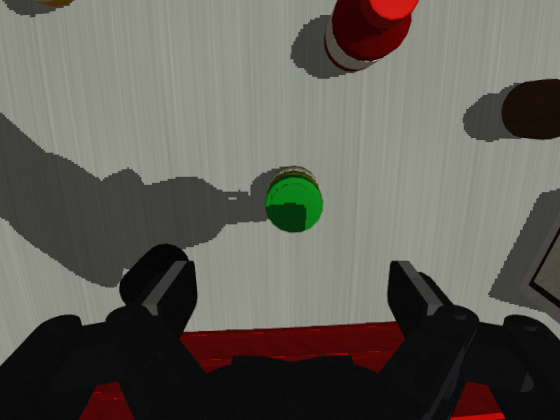

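Blue sits at about (0.588,0.140). The green lid is at (294,202), under the tool, and the crate edge (row ~330) is clear of the gripper.

>>> {"op": "arm_command", "data": {
  "plan": [
    [[0.01,-0.01,-0.3],[0,0,0]],
    [[0.01,-0.01,-0.65],[0,0,0]],
    [[0.01,-0.01,-0.98],[0,0,0]]
  ]
}}

```text
time_s: 32.83
tool_pos: [0.5489, -0.3452, 0.1543]
orientation: [3.141, 0.0, 1.571]
force: [-0.1, 0.2, -0.3]
finger_gap: 0.0855
gripper_force: 0.0
```

>>> {"op": "arm_command", "data": {
  "plan": [
    [[0,0,-0.2],[0,0,0]],
    [[0,0,-0.45],[0,0,0]],
    [[0,0,-0.65],[0,0,0]],
    [[0,0,-0.65],[0,0,0]]
  ]
}}

```text
time_s: 33.33
tool_pos: [0.5478, -0.3444, 0.0883]
orientation: [-3.139, -0.002, 1.571]
force: [0.7, 0.5, 0.2]
finger_gap: 0.0853
gripper_force: 0.0
```

>>> {"op": "arm_command", "data": {
  "plan": [
    [[0,0,0],[0,0,0]],
    [[0,0,0],[0,0,0]],
    [[0,0,0],[0,0,0]],
    [[0,0,0],[0,0,0]],
    [[0,0,0],[0,0,0]],
    [[0,0,0],[0,0,0]]
  ],
  "hand": 0
}}

```text
time_s: 34.08
tool_pos: [0.5494, -0.3466, 0.0917]
orientation: [3.139, 0.002, 1.57]
force: [-0.2, 0.2, 7.0]
finger_gap: 0.0484
gripper_force: 63.0
```

>>> {"op": "arm_command", "data": {
  "plan": [
    [[0,0,0.1],[0,0,0]],
    [[0,0,0.3],[0,0,0]],
    [[0,0,0.6],[0,0,0]],
    [[0,0,0.95],[0,0,0]]
  ]
}}

```text
time_s: 34.58
tool_pos: [0.548, -0.3455, 0.1851]
orientation: [-3.14, -0.001, 1.57]
force: [-0.1, -1.1, -2.2]
finger_gap: 0.0483
gripper_force: 62.5
```

>>> {"op": "arm_command", "data": {
  "plan": [
    [[0,0,0.3],[0,0,0]],
    [[-0.1,0.3,0.6],[0,0,0]],
    [[-0.2,0.6,0.6],[0,0,0]]
  ]
}}

```text
time_s: 34.95
tool_pos: [0.5293, -0.2863, 0.248]
orientation: [3.137, 0.003, 1.569]
force: [0.5, 0.2, -1.3]
finger_gap: 0.0482
gripper_force: 62.6
```

>>> {"op": "arm_command", "data": {
  "plan": [
    [[-0.07,0.3,0],[0,0,0]],
    [[-0.13,0.6,0],[0,0,0]],
    [[-0.2,0.95,0],[0,0,0]]
  ]
}}

```text
time_s: 35.33
tool_pos: [0.5081, -0.1901, 0.2451]
orientation: [-3.141, -0.0, 1.569]
force: [0.3, 0.0, -2.0]
finger_gap: 0.0488
gripper_force: 62.6
```

>>> {"op": "arm_command", "data": {
  "plan": [
    [[-0.07,0.3,0],[0,0,0]],
    [[-0.13,0.6,0],[0,0,0]],
    [[-0.2,0.95,0],[0,0,0]]
  ]
}}

```text
time_s: 35.7
tool_pos: [0.4881, -0.0951, 0.2451]
orientation: [-3.142, -0.0, 1.569]
force: [-0.2, 0.8, -2.0]
finger_gap: 0.0484
gripper_force: 62.6
```

>>> {"op": "arm_command", "data": {
  "plan": [
    [[-0.07,0.3,0],[0,0,0]],
    [[-0.13,0.6,0],[0,0,0]],
    [[-0.2,0.95,0],[0,0,0]]
  ]
}}

```text
time_s: 36.08
tool_pos: [0.4681, -0.0001, 0.2452]
orientation: [3.142, -0.0, 1.569]
force: [0.4, -0.4, -3.2]
finger_gap: 0.0486
gripper_force: 62.6
```

>>> {"op": "arm_command", "data": {
  "plan": [
    [[-0.07,0.3,0],[0,0,0]],
    [[-0.13,0.6,0],[0,0,0]],
    [[-0.2,0.95,0],[0,0,0]]
  ]
}}

```text
time_s: 36.45
tool_pos: [0.4481, 0.0948, 0.2452]
orientation: [3.142, 0.0, 1.569]
force: [-0.1, -1.0, -2.9]
finger_gap: 0.0485
gripper_force: 62.6
```

>>> {"op": "arm_command", "data": {
  "plan": [
    [[-0.07,0.3,0],[0,0,0]],
    [[-0.13,0.6,0],[0,0,0]],
    [[-0.2,0.95,0],[0,0,0]]
  ]
}}

```text
time_s: 36.83
tool_pos: [0.4281, 0.1898, 0.2452]
orientation: [-3.142, 0.0, 1.569]
force: [0.6, -0.2, -2.4]
finger_gap: 0.0483
gripper_force: 62.6
```

>>> {"op": "arm_command", "data": {
  "plan": [
    [[0,0.3,0],[0,0,0]],
    [[0,0.6,0],[0,0,0]],
    [[0,0.9,0],[0,0,0]],
    [[0,0.9,0],[0,0,0]]
  ]
}}

```text
time_s: 37.33
tool_pos: [0.4283, 0.2805, 0.245]
orientation: [-3.142, -0.0, 1.572]
force: [-0.1, -1.1, -2.7]
finger_gap: 0.0484
gripper_force: 62.6
```

>>> {"op": "arm_command", "data": {
  "plan": [
    [[0,0.18,0],[0,0,0]],
    [[0,0.18,-0.3],[0,0,0]],
    [[0,0.18,-0.6],[0,0,0]],
    [[0,0.18,-0.9],[0,0,0]],
    [[0,0.18,-0.98],[0,0,0]],
    [[0,0.18,-0.98],[0,0,0]]
  ]
}}

```text
time_s: 38.08
tool_pos: [0.4286, 0.2969, 0.147]
orientation: [-3.141, 0.0, 1.569]
force: [-0.2, 0.5, -2.2]
finger_gap: 0.0486
gripper_force: 62.5
```

>>> {"op": "arm_command", "data": {
  "plan": [
    [[0,0,-0.06],[0,0,0]],
    [[0,0,-0.12],[0,0,0]],
    [[0,0,-0.17],[0,0,0]],
    [[0,0,-0.21],[0,0,0]],
    [[0,0,-0.24],[0,0,0]],
    [[0,0,-0.26],[0,0,0]],
    [[0,0,-0.275],[0,0,0]],
    [[0,0,-0.285],[0,0,0]],
    [[0,0,-0.285],[0,0,0]]
  ]
}}

```text
time_s: 39.2
tool_pos: [0.4287, 0.2971, 0.1187]
orientation: [3.141, -0.0, 1.57]
force: [-1.6, 0.1, 0.8]
finger_gap: 0.0486
gripper_force: 63.0
```

Almost fully seated; another 0.5 mm, then release, retreat and check.

>>> {"op": "arm_command", "data": {
  "plan": [
    [[0,0,-0.003],[0,0,0]],
    [[0,0,-0.005],[0,0,0]],
    [[0,0,-0.005],[0,0,0]]
  ]
}}

```text
time_s: 39.58
tool_pos: [0.4287, 0.2971, 0.1186]
orientation: [3.141, -0.0, 1.57]
force: [-2.3, -1.3, 5.3]
finger_gap: 0.0483
gripper_force: 63.2
```

>>> {"op": "arm_command", "data": {
  "plan": [
    [[0,0,0],[0,0,0]],
    [[0,0,0],[0,0,0]],
    [[0,0,0],[0,0,0]],
    [[0,0,0],[0,0,0]]
  ],
  "hand": 0.8
}}

```text
time_s: 40.08
tool_pos: [0.4287, 0.297, 0.1178]
orientation: [3.142, 0.0, 1.57]
force: [-0.3, 0.7, -0.6]
finger_gap: 0.069
gripper_force: 0.0
```

>>> {"op": "arm_command", "data": {
  "plan": [
    [[0,0,0.2],[0,0,0]],
    [[0,0,0.5],[0,0,0]],
    [[0,0,0.9],[0,0,0]]
  ]
}}

```text
time_s: 40.45
tool_pos: [0.428, 0.2967, 0.2079]
orientation: [-3.14, 0.001, 1.57]
force: [0.2, 0.4, 0.3]
finger_gap: 0.0685
gripper_force: 0.0
```

>>> {"op": "arm_command", "data": {
  "plan": [
    [[0,0.2,0.2],[0,0,0]],
    [[0,0.5,0.5],[0,0,0]],
    [[-0.3,0.8,0.9],[0,0,0]]
  ]
}}

```text
time_s: 40.83
tool_pos: [0.3995, 0.3775, 0.2979]
orientation: [-3.141, 0.001, 1.567]
force: [1.6, 0.2, 0.4]
finger_gap: 0.0682
gripper_force: 0.0
```

>>> {"op": "arm_command", "data": {
  "plan": [
    [[-0.2,0.3,0],[0,0,0]],
    [[-0.5,0.6,0],[0,0,0]],
    [[-0.8,0.9,0],[0,0,0]],
    [[-0.8,0.9,0],[0,0,0]],
    [[-0.8,0.9,0],[0,0,0]],
    [[-0.8,0.9,0],[0,0,0]]
  ]
}}

```text
time_s: 41.58
tool_pos: [0.3194, 0.4664, 0.2978]
orientation: [3.142, 0.0, 1.568]
force: [0.1, 0.5, 0.3]
finger_gap: 0.0685
gripper_force: 0.0
```

```bash
python3 - <<'E'
from h import *
for c in COL: 
  for n in('top','scene'): print(c,n,[x for x in lidpos(n,c,.088) if .3<x[0][0]<.7 and 0<x[0][1]<.4])
cv2.imwrite('pics/s9.png',camera('scene'));cv2.imwrite('pics/t9.png',camera('top'))
E
```

```text
red top [(array([0.5867, 0.3165]), array([107., 168.]), 0.81)]
red scene [(array([0.59  , 0.3183]), array([465., 265.]), 1.07), (array([0.6845, 0.3054]), array([464., 308.]), 0.76)]
yellow top [(array([0.4431, 0.1394]), array([188., 232.]), 0.87), (array([0.4969, 0.1396]), array([188., 207.]), 0.7)]
yellow scene [(array([0.4412, 0.1424]), array([372., 198.]), 0.92), (array([0.5501, 0.1466]), array([372., 235.]), 0.74)]
green top [(array([0.4274, 0.2942]), array([116., 241.]), 0.84)]
green scene [(array([0.5388, 0.2818]), array([443., 242.]), 0.75), (array([0.4247, 0.2976]), array([446., 204.]), 0.88)]
blue top [(array([0.5891, 0.138 ]), array([189., 165.]), 0.79)]
blue scene [(array([0.6854, 0.1369]), array([363., 291.]), 0.76), (array([0.588 , 0.1411]), array([368., 249.]), 0.85)]
```

View pics/s9.png

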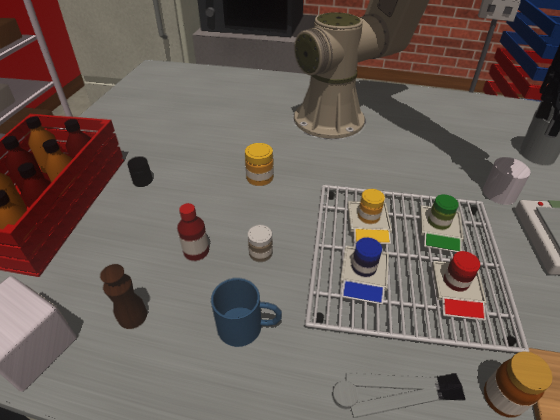

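View pics/t9.png

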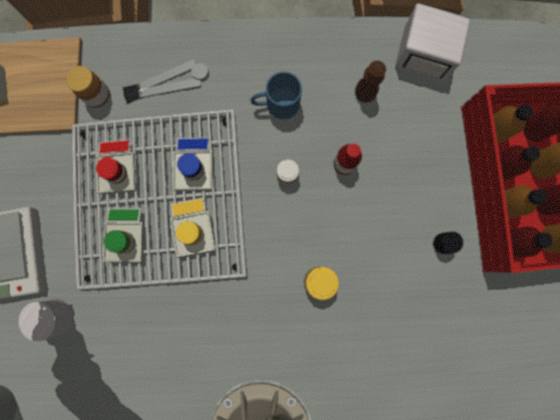

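All four jars stand upright mid-tray, all within about 4 mm of centre by my measurements: red (107,168), blue (189,165), green (116,241) and yellow (188,232). The white jar and syrup haven't moved. Handing in.

```bash
python3 -c "
from station import arm
print(arm.finish_job())"
```

```text
the job is handed in; nothing more can be done
None
```

The job is handed in: all four jars stand upright in their matching trays, about 4 mm or less off centre in the final camera views, and the white jar and syrup weren't moved; no verdict was returned.

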